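Draw a smoking-wood ball and hold it over the side burner

TASK

Pull the dispenser's red-knobbed sprung slide out to its stop so that the smoking-wood ball drops into the pocket of the little tray below, and let the slide spring home. Then draw the tray out by its black handle and, keeping it near level so the loose ball stays in its pocket, hold it level and still with the pocket centred over the side burner, about 8 cm above the burner's trivet, and finish while still holding it there. Do not touch the ball or let it fall, and leave the other things on the ledge alone.

Things in the scene. Friction and masses are not known exactly. Their poses are not given: they have to be found in the camera images.
- slide (a joint): Travel (m) of the dispenser's sprung aluminium slide along dispenser -x: 0 = home, 0.055 = out at its stop. A spring pulls it home with 3 N (in) to 8 N (out); let go, it returns by itself in under 1 s. The ball sits in a round hole through the slide and drops through the deck's hole within about 5 mm of the stop.
- slide_knob (a point): Grip point on the red upright knob at the slide's front end: a post 16 mm (dispenser x) by 20 mm (dispenser y), from 30 mm below this point to 16 mm above it (top 104 mm above the ledge), on an 18 mm wide bar whose top is 22 mm below this point. Free on both y sides. Slide home: 85 mm in front (-x) of the drop hole.
- dispenser: Fixed green dispenser, clear cover, turned up to 0.35 rad. Origin on the ledge below the drop hole; +x back, -x front where the slide comes out. x -45 to 105, y -50 to 50 mm, 95 mm high. A 6 mm base plate carries the tray and runs to y = 160 mm under its handle. The deck's underside is 52 mm up (x -35 to 105, y -45 to 45 mm); its only column is at x 55 to 105: the tray can leave to +y or -x.
- tray: Loose aluminium tray, 0.13 to 0.2 kg. Origin: centre of the underside of its round pocket dish (62 mm outside, 54 mm inside, floor 5 mm thick, rim 4 mm above it). A flat neck leads along +y to an upright black handle. Starts on the dispenser's base plate, pocket under the drop hole, axes about parallel to the dispenser's. The loaded ball's top is 35 mm above the underside: 11 mm below the deck.
- tray_pocket (a point): Centre of the pocket floor, 5 mm above the tray's underside; its axes are the tray's, z is up out of the pocket.
- tray_handle (a point): Grip point on the tray's black upright handle, 125 mm along tray +y from the pocket centre and 40 mm above the tray's underside. The handle is a fin 14 mm thick (tray x), 44 mm long (tray y), from the tray's underside to 55 mm above it; grip it across its thickness.
- ball: Smoking-wood ball of dark wood, 30 mm in diameter, 12 to 20 g; origin at its centre. It starts in the slide's hole under the clear cover.
- burner: Fixed round steel gas side burner, unlit, 124 mm in diameter; origin on the ledge at its centre, z up.
- burner_top (a point): Centre of the burner's trivet, level with its four bars' tops, 60 mm above the ledge.
- dish: White ceramic dish, 130 mm across, 35 mm high, origin centre of its underside; leave alone.
- lighter_case: Black plastic lighter case 85 x 55 x 22 mm, origin centre of its underside; leave alone.
- skewer_tin: Aluminium skewer tin, 260 mm long (its y axis) x 60 x 28 mm, origin centre of its underside; leave alone.
- sauce: Red sauce bottle, 60 mm in diameter, 170 mm high, origin centre of its underside; leave alone.
- salt_jar: Glass salt jar, 60 mm in diameter, 80 mm high, origin centre of its underside; leave alone.
- brush: Small wooden-handled grill brush lying flat along its x axis, about 0.2 m long, origin near its middle; leave alone.
Things that resemble listed ones, but are neither listed nor needed, are in the scene too. What is shaped like the tray but blue or yellow is not meant.

How it is judged:
On the way, in this order (a step that is already met when the one before it is completed fails the run):
1. the slide is pulled out to its stop (value of joint slide above 0.05 m), for 0.05 s.
2. the slide has been let home and the ball lies in the tray's pocket (value of joint slide below 0.006 m and horizontal distance between ball and tray_pocket below 0.018 m and z of ball in the frame of tray_pocket below 0.022 m), for 0.2 s.
3. the tray is out of the dispenser and lifted with the ball in its pocket (height (world z) of tray_pocket above 0.06 m and horizontal distance between tray_pocket and dispenser above 0.07 m and horizontal distance between ball and tray_pocket below 0.02 m), for 0.1 s.
At the end, for the whole second after the job is handed in: The gripper is still holding the tray by itself, still and level (within about 7 degrees), its pocket centre within 25 mm of the burner's centre seen from above and 45 to 125 mm above the trivet, the ball at rest in the pocket and the slide home (horizontal distance between tray_pocket and burner_top below 0.025 m and z of tray_pocket in the frame of burner_top between 0.045 and 0.125 m and angle between tray_pocket's own z axis and vertical below 0.12 rad and linear speed of tray below 0.03 m/s and x of ball in the frame of tray_pocket between -0.018 and 0.018 m and y of ball in the frame of tray_pocket between -0.018 and 0.018 m and z of ball in the frame of tray_pocket below 0.02 m and linear speed of ball below 0.06 m/s and contact force between tray and the fingers above 2 N and contact force between tray and burner below 0.1 N and value of joint slide below 0.006 m); the arm keeps its last pose, push and grip.
It fails at once if the ball falls off the tray (height (world z) of ball below 0.02 m).
It fails at once if the tray is tipped more than about 23 degrees (angle between tray_pocket's own z axis and vertical above 0.4 rad).
It fails at once if the ball is touched by the gripper (contact force between ball and the arm above 0.3 N).
It fails at once if another thing on the ledge is pushed more than 3 cm (distance of any of dish, lighter_case, skewer_tin, sauce, salt_jar, brush from where it was at the start of the episode above 0.03 m).
It also fails if it takes over 54 s, if anything falls off the work surface, if the arm or the gripper's body presses on something with over 40 N, if the wrist force passes 120 N, or if a joint passes its speed limit or range.

ROBOT

A 6-joint arm with a two-finger parallel gripper is mounted at the origin on the work surface. World frame = base frame: x ahead of the robot, y to its left, z up, the work surface at z = 0. Lengths are in m, angles in rad, forces in N, time in s.
With the tool pointing down it reaches from about 0.35 to 0.8 m from the base axis. Payload 7.3 kg.
Tool frame: the origin (TCP) lies midway between the tips of the shut fingers; the grasp point (between the pads) lies 19 mm behind it; z points along the fingers, y is the line along which they close (so a half turn about z gives the same grasp; the last joint's range is limited). The gripper opens to 85 mm and grips with 20 to 120 N. Pads are 22 mm wide; open, the fingers measure 114 mm over their backs; the gripper's body (76 mm by 85 mm) begins 54 mm behind the grasp point. The pads swing forward as they close: fully open they stand 13 mm farther back than shut.
Start: joints at [-1.463, 0.342, 1.524, -0, 1.275, -0.146], TCP at [0.132, -0.508, 0.231] pointing down, gripper open.
Joint ranges: [-2.53, 2.53], [-0.77, 2.02], [0.04, 2.7], [-1, 4.14], [0.28, 2.66], [-3.11, 3.11]. Speed limits (rad/s): [2.57, 2.57, 3.14, 3.14, 3.14, 3.14].

INTERFACE

Orientations are given as a 3x3 rotation matrix whose columns are the frame's x, y, z axes.
In Python, from cell import manip gives the robot as it stands.
- The arm moves only by the tool jog_arm, never from a script. Its argument "moves" is a list of rows, each a list of 7 numbers: the shift along the tool's x, y, z normalised to -1 to 1, where 1 is 250 mm, then the turn, a rotation vector about the tool's x, y, z normalised to -1 to 1, where 1 is 45 degrees, then the opening, from 0 (shut) to 1 (fully open). In form: [[tx, ty, tz, ax, ay, az, jaw], ...]. A call has 1 to 12 rows; each row is the pose to reach, as a shift and turn from the pose commanded when the call began, along the tool's axes at that moment; what a row does not reach only later rows make up. A row lasts 1/12 s, in which the tool goes at most 41.7 mm and 7.16 degrees, less where a joint would pass 70% of its speed; a pose out of reach is approached as far as the arm can. A call with a number of a shift or a turn outside -1 to 1 is refused whole. A call with a gripper value outside its range is refused whole. The fingers move at their own pace and stop on an object; the grip force is fixed at half the most. Time passes only in rows, so rows that repeat a pose let the fingers close. It gives the time, the measured TCP pose, the force, the opening and the grip force at its end, in the units of the state.
- manip.observe(): the state, without advancing time (a new reading comes with each control period).
- manip.read_camera(name): name is "scene" or "top"; returns a dict with "pixels" (480x640x3 uint8, red, green, blue), "range_z" (480x640 float32, m along the optical axis (not along the pixel's ray), 0 where there is no reading), "fx", "fy", "cx", "cy" (pixels), "rvec" (rotation vector, rad) and "tvec" (3), from world to camera coordinates, as OpenCV has them. Camera axes: x right, y down, z forward; pixel columns grow to the right and rows downward; lengths in m; the calibration is good to about 2 mm. A picture is of the moment at which its call begins.
- manip.job_done(): hands the job in; it is judged then, once.
The state is a dict: "time_s": time; "qpos": joint angles; "joint_velocities": joint speeds; "joint_torque": joint torques, N m; "position": TCP position; "tcp_rot": TCP orientation; "wrist_force": force on the tool from outside, world axes, zero at the start; "wrist_torque": the same for the moment, N m; "gripper_width": finger opening in m; "grip_force": force on a finger pad.
Only numpy, scipy, OpenCV 4.12 (cv2) and the standard library are available. Lean on these libraries where they do the work, as an engineer would, in place of code of your own. Each camera call takes 0.05 s, during which the arm holds its last target. There are 200 camera calls.

## Working session

There is one attempt and no reset: what is moved stays moved. The work goes in short steps, Python scripts to look and compute and a tool call to move; the robot and the scene stay as the last step left them, time stands still between calls to the robot, and variables do not carry over. Pictures are saved under pics/ and viewed, at most 10 in all, crops included, and the job is handed in when it is done.

Besides the shell and the picture viewer there is one more tool, called after ">>>" as name([rows], argument=value, ...), one row to a line, values as JSON. jog_arm: Moves the arm, as the interface text tells. Its arguments: {"type":"object","properties":{"moves":{"type":"array","items":{"type":"array","items":{"type":"number","minimum":-1,"maximum":1}}}},"required":["moves"]}

```bash
mkdir -p pics
cat > h.py <<'E'
import numpy as np, cv2
from cell import manip
def cam(n):
    c=manip.read_camera(n); c['R']=cv2.Rodrigues(np.array(c['rvec'],float))[0]; c['t']=np.array(c['tvec'],float).ravel(); return c
def world(c):
    v,u=np.mgrid[0:480,0:640]; z=c['range_z']
    p=np.stack([(u-c['cx'])/c['fx']*z,(v-c['cy'])/c['fy']*z,z],-1)
    return (p-c['t'])@c['R']
def onplane(c,u,v,h):
    d=c['R'].T@np.array([(u-c['cx'])/c['fx'],(v-c['cy'])/c['fy'],1.]); o=-c['R'].T@c['t']
    return o+d*(h-o[2])/d[2]
def save(c,f): cv2.imwrite(f,c['pixels'][:,:,::-1])
E
python3 - <<'E'
from h import *
for n in('top','scene'):
    c=cam(n); save(c,f'pics/{n}0.png'); np.savez(f'{n}0.npz',**c)
    print(n,c['fx'],-c['R'].T@c['t'])
o=manip.observe(); print(o['time_s'],o['position'],o['tcp_rot'])
E
```

```text
top 512.6218011696183 [ 0.41148815 -0.01791538  1.27280553]
scene 563.1118711167384 [ 1.14952032 -0.24572503  1.16812644]
0.1 [ 0.13180711 -0.50784729  0.2307301 ] [[ 9.67971814e-01  2.51058865e-01 -1.15341323e-04]
 [ 2.51058802e-01 -9.67970980e-01  1.28836544e-03]
 [ 2.11808512e-04 -1.27605889e-03 -9.99999163e-01]]
```

View pics/top0.png

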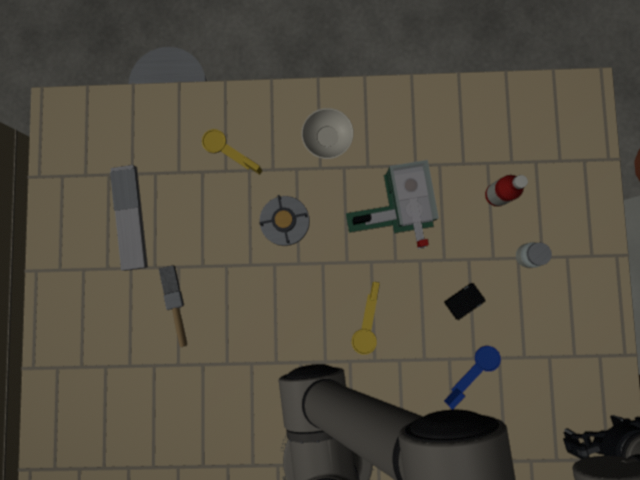

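View pics/scene0.png

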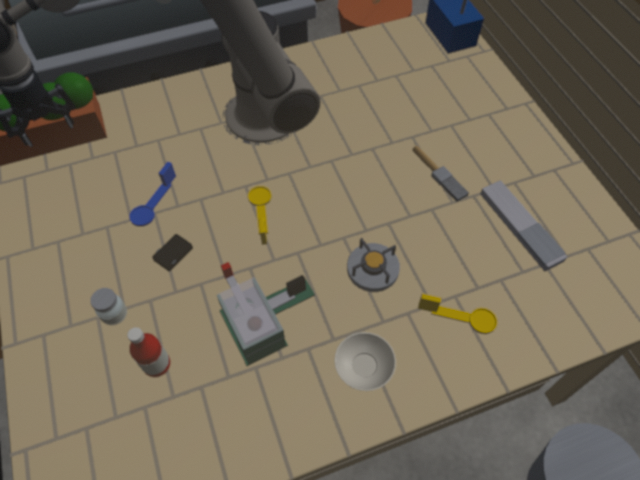

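The top view has the dispenser at (410,195), the red knob at (422,243), the black handle at (362,219) and the burner at (285,220). In the scene view the knob is at (227,270), the handle at (296,286) and the burner at (374,265).

Run:
```python
from h import *
for n,kb,hb,bb,gb in(('top',(405,232,435,252),(345,208,375,230),(255,190,315,250),(340,155,445,240)),('scene',(215,258,240,282),(280,270,310,300),(340,235,405,295),(210,265,320,365))):
    c=dict(np.load(n+'0.npz')); W=world(c); hsv=cv2.cvtColor(c['pixels'],cv2.COLOR_RGB2HSV).astype(int); H,S,V=hsv[...,0],hsv[...,1],hsv[...,2]
    def box(b):
        m=np.zeros((480,640),bool); m[b[1]:b[3],b[0]:b[2]]=1; return m
    def rep(name,m,top):
        p=W[m]; z=p[:,2]; v,u=np.nonzero(m)
        print(n,name,m.sum(),'px',u.mean().round(1),v.mean().round(1),'z%',np.percentile(z,[5,50,95]).round(3))
        t=abs(z-top)<.006; q=p[t]
        if t.sum()>3:
            r=cv2.minAreaRect(q[:,:2].astype(np.float32)*1000); print('   top pts',t.sum(),q.mean(0).round(4),'plane',onplane(c,u[t].mean(),v[t].mean(),top).round(4),'rect mm',np.round(r[0],1),np.round(r[1],1),round(r[2],1))
    rep('knob',box(kb)&((H<8)|(H>172))&(S>150)&(V>50),.104)
    rep('handle',box(hb)&(V<40)&(S<120),.061)
    m=box(bb)&(W[...,2]>.005); p=W[m]; r=cv2.minEnclosingCircle(p[:,:2].astype(np.float32)*1000); print(n,'burner',m.sum(),r,np.percentile(p[:,2],[5,50,99]).round(3))
    m=box(bb)&(abs(W[...,2]-.060)<.004); p=W[m]; print('  trivet',m.sum(),cv2.minEnclosingCircle(p[:,:2].astype(np.float32)*1000) if m.any() else '')
    g=box(gb)&(H>55)&(H<95)&(S>70); p=W[g]
    print('green z',np.percentile(p[:,2],[5,25,50,75,95]).round(3))
    p=p[abs(p[:,2]-.006)<.004]; print('  plate rect',len(p),cv2.minAreaRect(p[:,:2].astype(np.float32)*1000))
    m=box(gb)&(W[...,2]>.085)&(W[...,2]<.1); p=W[m]; print('  cover/top rect',len(p),cv2.minAreaRect(p[:,:2].astype(np.float32)*1000) if len(p) else '')
    cv2.imwrite(f'pics/{n}c.png',cv2.resize(c['pixels'][gb[1]-5:gb[3]+15,gb[0]-5:gb[2]+5,::-1],None,fx=5,fy=5,interpolation=cv2.INTER_CUBIC))
```

```text
top knob 63 px 422.4 242.7 z% [0.078 0.104 0.108]
   top pts 50 [ 0.5046 -0.2329  0.1047] plane [ 0.5047 -0.233   0.104 ] rect mm [ 504.9 -233.5] [13.7 17.9] 11.7
top handle 134 px 361.1 218.6 z% [0.009 0.06  0.065]
   top pts 98 [ 0.5703 -0.0979  0.0611] plane [ 0.5703 -0.0979  0.061 ] rect mm [570.4 -97.6] [13.8 41.1] 8.3
top burner 2033 ((526.048583984375, 66.80772399902344), 142.48550415039062) [0.017 0.024 0.064]
  trivet 136 ((574.5689697265625, 90.63965606689453), 57.28519821166992)
green z [0.003 0.005 0.007 0.011 0.068]
  plate rect 571 ((565.9957275390625, -161.47259521484375), (168.6812744140625, 160.4141082763672), 42.67061233520508)
  cover/top rect 2320 ((623.74267578125, -218.46287536621094), (140.46206665039062, 92.06453704833984), 7.910153388977051)
scene knob 39 px 225.6 266.3 z% [0.102 0.105 0.108]
   top pts 39 [ 0.5081 -0.2337  0.1047] plane [ 0.5077 -0.2337  0.104 ] rect mm [ 507.7 -233.7] [13.5 15.5] 5.0<stdin>:8: RuntimeWarning: Mean of empty slice.
  ret = ret.dtype.type(ret / rcount)
Traceback (most recent call last):
IndexError: index -1 is out of bounds for axis 0 with size 0
```

View pics/topc.png

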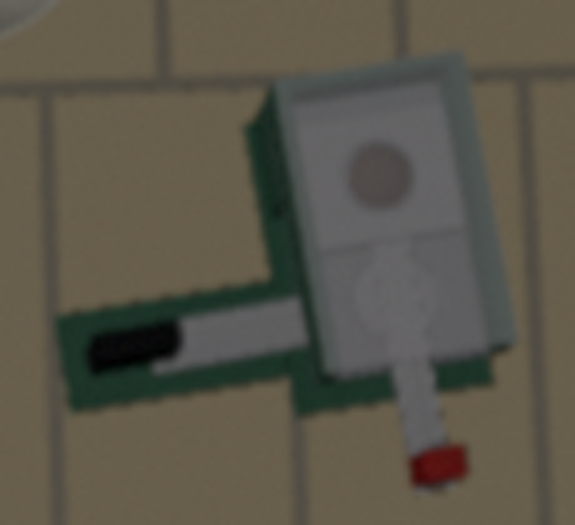

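The crop shows the ball inside the cover at (380,175), the knob at (438,465) and the handle at (135,345), with the dispenser's yaw about 9°. From knob to handle I measure 151 mm against 150 mm expected, which gives a yaw of 0.153 rad and a hole at (0.590, -0.220). Next I check the burner and work out the first move.

```bash
cat >> h.py <<'E'
def go(p,yawdeg=None):
    """numbers for world TCP target p, tool x at yaw (tool down)"""
    o=manip.observe(); R=np.array(o['tcp_rot']); d=R.T@(np.array(p)-o['position'])
    a=np.zeros(3)
    if yawdeg is not None:
        y=np.radians(yawdeg); c,s=np.cos(y),np.sin(y); T=np.array([[c,s,0],[s,-c,0],[0,0,-1.]])
        a=cv2.Rodrigues(R.T@T)[0].ravel()
    print('t',o['time_s'],'pos',np.round(o['position'],4),'F',np.round(o['wrist_force'],1),'w',round(o['gripper_width'],4),'| d/.25',np.round(d/.25,4),'a/45',np.round(np.degrees(a)/45,4))
E
python3 - <<'E'
from h import *
c=dict(np.load('scene0.npz')); W=world(c); X=W[...,0];Y=W[...,1];Z=W[...,2]
for n in('top','scene'):
    c=dict(np.load(n+'0.npz')); W=world(c); X=W[...,0];Y=W[...,1];Z=W[...,2]
    near=np.hypot(X-.575,Y-.09)<.085
    m=near&(Z>.052)&(Z<.07); p=W[m]; print(n,m.sum(),cv2.minEnclosingCircle((p[:,:2]*1000).astype(np.float32)),p[:,2].mean())
    m=near&(Z>.012); p=W[m]; print(' body',m.sum(),cv2.minEnclosingCircle((p[:,:2]*1000).astype(np.float32)))
    m=(np.hypot(X-.57,Y+.098)<.04)&(Z>.052)&(Z<.07); p=W[m]; print(' handle',m.sum(),p.mean(0),cv2.minAreaRect((p[:,:2]*1000).astype(np.float32)))
go([.506,-.2333,.17],8.8)
E
```

```text
top 168 ((575.4263916015625, 91.34051513671875), 58.24773025512695) 0.059993900967740314
 body 1964 ((575.2969360351562, 90.24336242675781), 62.030250549316406)
 handle 113 [ 0.57025432 -0.09840815  0.06071275] ((570.3862915039062, -98.61319732666016), (14.106932640075684, 43.26606369018555), 8.153611183166504)
scene 210 ((578.151611328125, 89.831298828125), 59.024810791015625) 0.05902376787038076
 body 2027 ((578.1815795898438, 91.00413513183594), 63.36239242553711)
 handle 138 [ 0.5743182  -0.09915589  0.05990826] ((572.4630126953125, -98.97493743896484), (16.38597869873047, 43.55568313598633), 9.323729515075684)
t 0.1 pos [ 0.1318 -0.5078  0.2307] F [-0.3 -0.6 -0.1] w 0.0855 | d/.25 [ 1.7245 -0.6869  0.2442] a/45 [-0.0016 -0.0002  0.1276]
```

>>> jog_arm([
  [0.15,-0.06,0,0,0,0.02,1],
  [0.3,-0.12,0,0,0,0.04,1],
  [0.45,-0.18,0,0,0,0.06,1],
  [0.6,-0.24,0,0,0,0.08,1],
  [0.75,-0.3,0,0,0,0.1,1],
  [0.88,-0.35,0,0,0,0.128,1],
  [0.88,-0.35,0,0,0,0.128,1],
  [0.88,-0.35,0,0,0,0.128,1],
])

```text
time_s: 0.77
position: [0.324, -0.3669, 0.2311]
tcp_rot: [[0.988, 0.157, -0.0], [0.157, -0.988, 0.0], [-0.0, -0.0, -1.0]]
wrist_force: [0.4, -0.3, 0.3]
gripper_width: 0.0852
grip_force: 0.0
```

```bash
python3 -c "
from h import *
go([.506,-.2333,.17],8.8)"
```

```text
t 0.7667 pos [ 0.324  -0.3669  0.2311] F [ 0.4 -0.3  0.3] w 0.0852 | d/.25 [ 0.8027 -0.4137  0.2442] a/45 [-0.0006  0.0004  0.0047]
```

>>> jog_arm([
  [0.15,-0.08,0.03,0,0,0.005,1],
  [0.3,-0.16,0.08,0,0,0.005,1],
  [0.45,-0.24,0.13,0,0,0.005,1],
  [0.6,-0.31,0.18,0,0,0.005,1],
  [0.72,-0.37,0.22,0,0,0.005,1],
  [0.803,-0.414,0.244,0,0,0.005,1],
  [0.803,-0.414,0.244,0,0,0.005,1],
  [0.803,-0.414,0.244,0,0,0.005,1],
])

```text
time_s: 1.43
position: [0.5052, -0.2354, 0.1692]
tcp_rot: [[0.989, 0.15, -0.002], [0.15, -0.989, 0.001], [-0.002, -0.001, -1.0]]
wrist_force: [-0.3, -0.4, -0.8]
gripper_width: 0.0857
grip_force: 0.0
```

```bash
python3 -c "
from h import *
go([.506,-.2333,.070],8.8)"
```

```text
t 1.4333 pos [ 0.5052 -0.2354  0.1692] F [-0.3 -0.4 -0.8] w 0.0857 | d/.25 [ 0.0051 -0.0074  0.397 ] a/45 [-0.0011  0.0024 -0.0037]
```

>>> jog_arm([
  [0.004,-0.006,0.1,0,0,0,1],
  [0.004,-0.006,0.2,0,0,0,1],
  [0.004,-0.006,0.3,0,0,0,1],
  [0.004,-0.006,0.36,0,0,0,1],
  [0.004,-0.006,0.395,0,0,0,1],
  [0.004,-0.006,0.395,0,0,0,1],
  [0.004,-0.006,0.395,0,0,0,1],
])

```text
time_s: 2.02
position: [0.5058, -0.235, 0.0721]
tcp_rot: [[0.989, 0.147, 0.0], [0.147, -0.989, -0.001], [0.0, 0.001, -1.0]]
wrist_force: [0.2, -0.4, 0.6]
gripper_width: 0.0854
grip_force: 0.0
```

```bash
python3 -c "
from h import *
go([.506,-.2333,.070],8.8); save(cam('top'),'pics/t1.png'); save(cam('scene'),'pics/s1.png')
a=cv2.imread('pics/t1.png')[150:310,330:500]; b=cv2.imread('pics/s1.png')[200:360,170:340]
cv2.imwrite('pics/c1.png',cv2.resize(np.hstack([a,b]),None,fx=2.3,fy=2.3))"
```

```text
t 2.0167 pos [ 0.5058 -0.235   0.0721] F [ 0.2 -0.4  0.6] w 0.0854 | d/.25 [ 0.0016 -0.0064  0.0086] a/45 [ 0.0008 -0.0004 -0.0073]
```

View pics/c1.png

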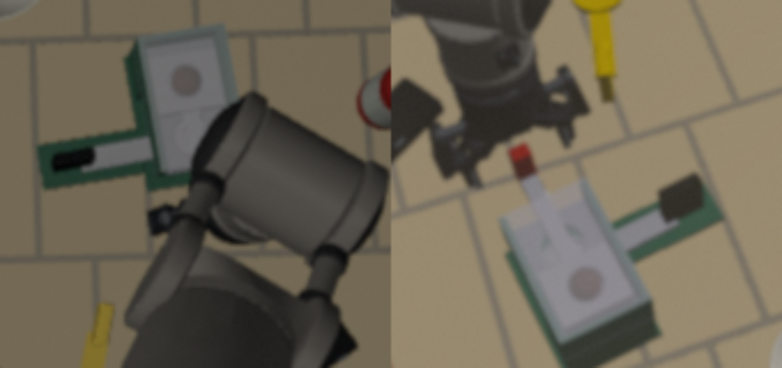

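The crops show the knob at (522,158) between the open fingers, at (460,170) and (570,120), with nothing else touched. Closing now.

>>> jog_arm([
  [0,-0.003,0,0,0,0,0],
  [0,-0.003,0,0,0,0,0],
  [0,-0.003,0,0,0,0,0],
  [0,-0.003,0,0,0,0,0],
  [0,-0.003,0,0,0,0,0],
  [0,-0.003,0,0,0,0,0],
  [0,-0.003,0,0,0,0,0],
  [0,-0.003,0,0,0,0,0],
  [0,-0.003,0,0,0,0,0],
  [0,-0.003,0,0,0,0,0],
])

```text
time_s: 2.95
position: [0.5063, -0.2337, 0.0719]
tcp_rot: [[0.989, 0.149, 0.001], [0.149, -0.989, -0.001], [0.001, 0.001, -1.0]]
wrist_force: [-0.8, -5.7, 2.8]
gripper_width: 0.0192
grip_force: 59.0
```

>>> jog_arm([
  [-0.03,0,0,0,0,0,0],
  [-0.07,0,0,0,0,0,0],
  [-0.11,0,0,0,0,0,0],
  [-0.15,0,0,0,0,0,0],
  [-0.18,0,0,0,0,0,0],
  [-0.2,0,0,0,0,0,0],
  [-0.21,0,0,0,0,0,0],
  [-0.216,0,0,0,0,0,0],
  [-0.216,0,0,0,0,0,0],
  [-0.216,0,0,0,0,0,0],
])

```text
time_s: 3.78
position: [0.4544, -0.2409, 0.0719]
tcp_rot: [[0.989, 0.148, 0.004], [0.148, -0.989, -0.001], [0.004, 0.001, -1.0]]
wrist_force: [7.0, -0.4, 0.4]
gripper_width: 0.0189
grip_force: 58.9
```

```bash
python3 -c "
from h import *
go([.506,-.2333,.070],8.8); save(cam('scene'),'pics/s2.png')
b=cv2.imread('pics/s2.png')[200:360,170:340]
cv2.imwrite('pics/c2.png',cv2.resize(b,None,fx=3.5,fy=3.5))"
```

```text
t 3.7833 pos [ 0.4544 -0.2409  0.0719] F [ 7.  -0.4  0.4] w 0.0189 | d/.25 [0.2085 0.0003 0.0085] a/45 [ 0.0015 -0.0048 -0.0061]
```

View pics/c2.png

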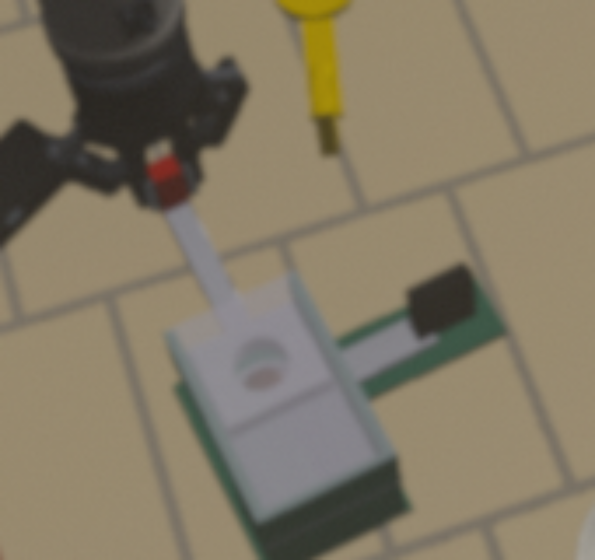

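The hole at (262,362) now shows the ball deep down at (263,377). Measured travel is 52.4 mm, so I'll pull slightly further to be sure, wait, then ride the slide back and release it.

>>> jog_arm([
  [-0.006,0,0,0,0,0,0],
  [-0.01,0,0,0,0,0,0],
  [-0.01,0,0,0,0,0,0],
  [-0.01,0,0,0,0,0,0],
  [-0.01,0,0,0,0,0,0],
  [-0.01,0,0,0,0,0,0],
])

```text
time_s: 4.33
position: [0.4521, -0.2413, 0.0719]
tcp_rot: [[0.989, 0.148, 0.004], [0.148, -0.989, -0.001], [0.004, 0.001, -1.0]]
wrist_force: [7.3, -0.4, 0.1]
gripper_width: 0.019
grip_force: 58.9
```

>>> jog_arm([
  [0.03,0,0,0,0,0,0],
  [0.07,0,0,0,0,0,0],
  [0.11,0,0,0,0,0,0],
  [0.15,0,0,0,0,0,0],
  [0.18,0,0,0,0,0,0],
  [0.185,0,0,0,0,0,0],
  [0.185,0,0,0,0,0,1],
  [0.185,0,0,0,0,0,1],
  [0.185,0,0,0,0,0,1],
  [0.185,0,0,0,0,0,1],
  [0.185,0,0,0,0,0,1],
  [0.185,0,0,0,0,0,1],
])

```text
time_s: 5.33
position: [0.4957, -0.2344, 0.0715]
tcp_rot: [[0.989, 0.149, -0.0], [0.149, -0.989, 0.0], [-0.0, -0.0, -1.0]]
wrist_force: [0.0, -0.3, 0.3]
gripper_width: 0.0854
grip_force: 0.0
```

>>> jog_arm([
  [0,0,0,0,0,0,1],
  [0,0,-0.1,0,0,0,1],
  [0,0,-0.2,0,0,0,1],
  [0,0,-0.35,0,0,0,1],
  [0,0,-0.5,0,0,0,1],
  [0,0,-0.5,0,0,0,1],
  [-0.15,0,-0.5,0,0,0,1],
  [-0.3,0,-0.5,0,0,0,1],
  [-0.4,0,-0.5,0,0,0,1],
  [-0.4,0,-0.5,0,0,0,1],
  [-0.4,0,-0.5,0,0,0,1],
])

```text
time_s: 6.25
position: [0.3964, -0.2497, 0.1969]
tcp_rot: [[0.989, 0.147, 0.001], [0.147, -0.989, -0.0], [0.001, 0.001, -1.0]]
wrist_force: [-0.2, -0.3, -0.4]
gripper_width: 0.0856
grip_force: 0.0
```

```bash
python3 -c "
from h import *
c=cam('scene'); save(c,'pics/s3.png'); W=world(c)
h=cv2.cvtColor(c['pixels'],cv2.COLOR_RGB2HSV); m=((h[...,0]<8)|(h[...,0]>172))&(h[...,1]>150)&(h[...,2]>50)&(np.abs(W[...,2]-.104)<.006)
m[:,:200]=0; print('knob',m.sum(),W[m].mean(0) if m.any() else '')
m=(np.hypot(W[...,0]-.572,W[...,1]+.098)<.04)&(abs(W[...,2]-.061)<.007); p=W[m]; print('handle',m.sum(),p.mean(0),cv2.minAreaRect((p[:,:2]*1000).astype(np.float32)))
cv2.imwrite('pics/c3.png',cv2.resize(c['pixels'][200:360,170:340,::-1],None,fx=3.5,fy=3.5))
go([.572,-.0988,.2],98.8);go([.572,-.0988,.2],-81.2)"
```

```text
knob 38 [ 0.50813676 -0.23368933  0.10447843]
handle 128 [ 0.57375059 -0.09906655  0.06010589] ((572.6600341796875, -98.75333404541016), (14.86493968963623, 43.35051727294922), 8.847383499145508)
t 6.3 pos [ 0.3973 -0.2497  0.1969] F [-0.3  0.3 -0.4] w 0.0854 | d/.25 [ 0.7804 -0.4937 -0.0121] a/45 [ 1.9000e-03 -2.0000e-04 -2.0068e+00]
t 6.3 pos [ 0.3973 -0.2497  0.1969] F [-0.3  0.3 -0.4] w 0.0854 | d/.25 [ 0.7804 -0.4937 -0.0121] a/45 [-2.0000e-04 -1.9000e-03  1.9932e+00]
```

View pics/c3.png

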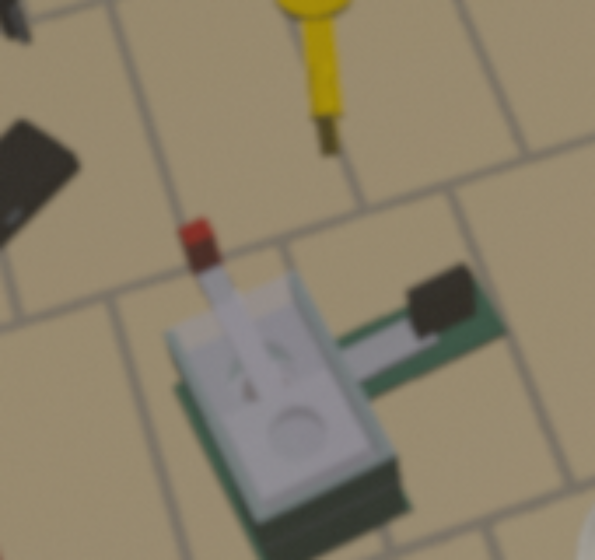

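The slide is home: the knob is back at its start position and the slide's hole at (297,432) is empty. Next I turn 90° and go over the handle.

>>> jog_arm([
  [0.1,-0.06,0,0,0,-0.14,1],
  [0.2,-0.13,0,0,0,-0.28,1],
  [0.3,-0.19,0,0,0,-0.42,1],
  [0.4,-0.25,0,0,0,-0.56,1],
  [0.5,-0.31,0,0,0,-0.7,1],
  [0.6,-0.37,0,0,0,-0.85,1],
  [0.7,-0.44,0,0,0,-1,1],
  [0.78,-0.494,0,0,0,-1,1],
  [0.78,-0.494,0,0,0,-1,1],
])

```text
time_s: 7.05
position: [0.575, -0.0944, 0.1958]
tcp_rot: [[0.59, 0.807, 0.002], [0.807, -0.59, 0.001], [0.002, 0.001, -1.0]]
wrist_force: [-1.2, 0.0, 0.2]
gripper_width: 0.0855
grip_force: 0.0
```

>>> jog_arm([
  [0,0,0,0,0,-0.14,1],
  [0,0,0,0,0,-0.28,1],
  [0,0,0,0,0,-0.42,1],
  [0,0,0,0,0,-0.56,1],
  [0,0,0,0,0,-0.7,1],
  [0,0,0,0,0,-0.85,1],
  [0,0,0,0,0,-1,1],
  [0,0,0,0,0,-1,1],
  [0,0,0,0,0,-1,1],
])

```text
time_s: 7.8
position: [0.5718, -0.0981, 0.1962]
tcp_rot: [[-0.145, 0.989, -0.0], [0.989, 0.145, -0.0], [0.0, -0.0, -1.0]]
wrist_force: [0.5, 0.1, -0.3]
gripper_width: 0.0858
grip_force: 0.0
```

```bash
python3 -c "
from h import *
go([.572,-.0988,.027],98.7)"
```

```text
t 7.8 pos [ 0.5718 -0.0981  0.1962] F [ 0.5  0.1 -0.3] w 0.0858 | d/.25 [-0.003   0.0007  0.677 ] a/45 [-0.0003 -0.     -0.0075]
```

>>> jog_arm([
  [-0.003,0,0.12,0,0,-0.007,1],
  [-0.003,0,0.24,0,0,-0.007,1],
  [-0.003,0,0.36,0,0,-0.007,1],
  [-0.003,0,0.48,0,0,-0.007,1],
  [-0.003,0,0.58,0,0,-0.007,1],
  [-0.003,0,0.64,0,0,-0.007,1],
  [-0.003,0,0.675,0,0,-0.007,1],
  [-0.003,0,0.675,0,0,-0.007,1],
  [-0.003,0,0.675,0,0,-0.007,1],
])

```text
time_s: 8.55
position: [0.572, -0.099, 0.028]
tcp_rot: [[-0.153, 0.988, 0.0], [0.988, 0.153, -0.0], [-0.0, 0.0, -1.0]]
wrist_force: [-0.6, -0.2, 0.1]
gripper_width: 0.0856
grip_force: 0.0
```

>>> jog_arm([
  [0,0,0,0,0,0,0.7],
  [0,0,0,0,0,0,0.6],
  [0,0,0,0,0,0,0.5],
  [0,0,0,0,0,0,0.4],
  [0,0,0,0,0,0,0.35],
  [0,0,0,0,0,0,0.3],
  [0,0,0,0,0,0,0.26],
  [0,0,0,0,0,0,0.23],
  [0,0,0,0,0,0,0.2],
  [0,0,0,0,0,0,0.17],
  [0,0,0,0,0,0,0.13],
  [0,0,0,0,0,0,0],
])

```text
time_s: 9.55
position: [0.5718, -0.099, 0.0279]
tcp_rot: [[-0.154, 0.988, 0.0], [0.988, 0.154, -0.0], [-0.0, 0.0, -1.0]]
wrist_force: [0.4, -0.0, 1.2]
gripper_width: 0.0133
grip_force: 58.8
```

>>> jog_arm([
  [0,0,0,0,0,0,0],
  [0,0,0,0,0,0,0],
  [0,0,0,0,0,0,0],
  [0,0,0,0,0,0,0],
  [0,0,0,0,0,0,0],
  [0,0,0,0,0,0,0],
])

```text
time_s: 10.05
position: [0.5718, -0.099, 0.0279]
tcp_rot: [[-0.154, 0.988, 0.001], [0.988, 0.154, -0.0], [-0.0, 0.0, -1.0]]
wrist_force: [1.5, 0.9, 1.8]
gripper_width: 0.0133
grip_force: 58.8
```

```bash
python3 -c "
from h import *
go([.572,-.0988,.027],98.7)
save(cam('top'),'pics/t4.png'); save(cam('scene'),'pics/s4.png')
a=cv2.imread('pics/t4.png')[150:310,330:500]; b=cv2.imread('pics/s4.png')[200:360,170:340]
cv2.imwrite('pics/c4.png',cv2.resize(np.hstack([a,b]),None,fx=2.3,fy=2.3))"
```

```text
t 10.05 pos [ 0.5718 -0.099   0.0279] F [1.5 0.9 1.8] w 0.0133 | d/.25 [0.0007 0.0008 0.0037] a/45 [0.0006 0.0004 0.0039]
```

View pics/c4.png

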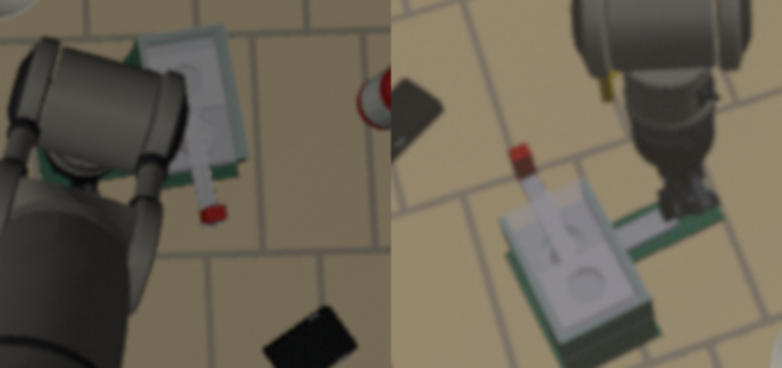

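The handle is gripped: the fingers are on it at (690,195), 13 mm apart. I lift 3 mm, then draw the tray out slowly.

>>> jog_arm([
  [0,0,-0.006,0,0,0,0],
  [0,0,-0.012,0,0,0,0],
  [0,0,-0.014,0,0,0,0],
  [0.004,0,-0.014,0,0,0,0],
  [0.012,0,-0.014,0,0,0,0],
  [0.024,0,-0.014,0,0,0,0],
  [0.038,0,-0.014,0,0,0,0],
  [0.052,0,-0.014,0,0,0,0],
  [0.064,0,-0.014,0,0,0,0],
  [0.072,0,-0.014,0,0,0,0],
  [0.076,0,-0.014,0,0,0,0],
  [0.076,0,-0.014,0,0,0,0],
])

```text
time_s: 11.15
position: [0.5687, -0.0799, 0.0313]
tcp_rot: [[-0.155, 0.988, 0.0], [0.988, 0.155, -0.0], [-0.0, -0.0, -1.0]]
wrist_force: [0.5, 0.3, -1.0]
gripper_width: 0.0133
grip_force: 58.4
```

>>> jog_arm([
  [0.004,0,0,0,0,0,0],
  [0.016,0,0,0,0,0,0],
  [0.036,0,0,0,0,0,0],
  [0.064,0,0,0,0,0,0],
  [0.1,0,0,0,0,0,0],
  [0.14,0,0,0,0,0,0],
  [0.18,0,0,0,0,0,0],
  [0.22,0,0,0,0,0,0],
  [0.256,0,0,0,0,0,0],
  [0.284,0,0,0,0,0,0],
  [0.304,0,0,0,0,0,0],
  [0.312,0,0,0,0,0,0],
])

```text
time_s: 12.15
position: [0.5565, -0.0022, 0.0313]
tcp_rot: [[-0.155, 0.988, -0.0], [0.988, 0.155, 0.0], [0.0, -0.0, -1.0]]
wrist_force: [0.3, 0.1, -1.2]
gripper_width: 0.013
grip_force: 58.4
```

```bash
python3 -c "
from h import *
go([.572,-.0988,.027],98.7)
save(cam('top'),'pics/t5.png'); c=cam('scene'); save(c,'pics/s5.png')
a=cv2.imread('pics/t5.png')[150:310,300:470]; b=cv2.imread('pics/s5.png')[200:360,220:390]
cv2.imwrite('pics/c5.png',cv2.resize(np.hstack([a,b]),None,fx=2.3,fy=2.3))"
```

```text
t 12.15 pos [ 0.5565 -0.0022  0.0313] F [ 0.3  0.1 -1.2] w 0.013 | d/.25 [-0.3914  0.0013  0.0172] a/45 [-0.0001 -0.      0.0049]
```

View pics/c5.png

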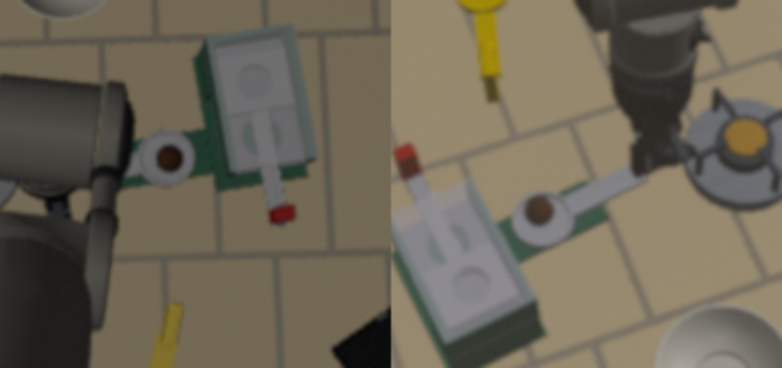

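The tray is out with the ball (170,158 in the left crop) in the pocket. Lifting now.

>>> jog_arm([
  [0,0,-0.005,0,0,0,0],
  [0,0,-0.02,0,0,0,0],
  [0,0,-0.045,0,0,0,0],
  [0,0,-0.08,0,0,0,0],
  [0,0,-0.12,0,0,0,0],
  [0,0,-0.16,0,0,0,0],
  [0,0,-0.2,0,0,0,0],
  [0,0,-0.24,0,0,0,0],
  [0,0,-0.28,0,0,0,0],
  [0,0,-0.32,0,0,0,0],
  [0,0,-0.36,0,0,0,0],
  [0,0,-0.4,0,0,0,0],
])

```text
time_s: 13.25
position: [0.5566, -0.0031, 0.1324]
tcp_rot: [[-0.154, 0.988, 0.0], [0.988, 0.154, -0.0], [-0.0, 0.0, -1.0]]
wrist_force: [-0.6, -0.4, -1.5]
gripper_width: 0.013
grip_force: 58.3
```

>>> jog_arm([
  [0,0,-0.035,0,0,0,0],
  [0,0,-0.06,0,0,0,0],
  [0,0,-0.08,0,0,0,0],
  [0,0,-0.092,0,0,0,0],
  [0,0,-0.1,0,0,0,0],
  [0,0,-0.1,0,0,0,0],
  [0,0,-0.1,0,0,0,0],
  [0,0,-0.1,0,0,0,0],
])

```text
time_s: 13.92
position: [0.5564, -0.0031, 0.1558]
tcp_rot: [[-0.154, 0.988, -0.001], [0.988, 0.154, 0.0], [0.0, -0.001, -1.0]]
wrist_force: [0.3, -0.7, -0.8]
gripper_width: 0.0133
grip_force: 58.3
```

```bash
cat > meas.py <<'E'
from h import *
o=manip.observe(); P=np.array(o['position'])
for n in('top','scene'):
    c=cam(n); W=world(c); save(c,f'pics/{n}_m.png')
    y=np.array(o['tcp_rot'])[:2,0]; g=P[:2]-.125*y
    m=(np.hypot(W[...,0]-g[0],W[...,1]-g[1])<.045)&(W[...,2]>.115)
    dark=m&(W[...,2]>.153); p=W[dark]; rim=m&(W[...,2]<.152); q=W[rim]
    A=np.c_[q[:,:2],np.ones(len(q))]; f=np.linalg.lstsq(A,q[:,2],rcond=None)[0]
    print(n,'guess',g.round(4),'ball pts',len(p),p.mean(0).round(4),p[:,2].max().round(4),'dish',len(q),np.round(cv2.minEnclosingCircle((q[:,:2]*1000).astype(np.float32))[0],1),'z',np.median(q[:,2]).round(4),'slope',f[:2].round(3))
p=np.array([.5765,.0906]); go([p[0]+.125*y[0],p[1]+.125*y[1],P[2]],98.8)
E
python3 meas.py
```

```text
top guess [ 0.5757 -0.1266] ball pts 143 [ 0.57   -0.1267  0.1639] 0.1718 dish 504 [ 572.9 -119.5] z 0.1401 slope [ 0.006 -0.007]
scene guess [ 0.5757 -0.1266] ball pts 153 [ 0.577  -0.1286  0.1633] 0.1729 dish 546 [ 575.7 -119.6] z 0.1398 slope [-0.012 -0.011]
t 14.0167 pos [ 0.5564 -0.0031  0.1559] F [-0.3 -1.1 -1.9] w 0.0131 | d/.25 [8.580e-01 1.371e-01 1.000e-04] a/45 [-0.001  -0.0002  0.0016]
```

The tray is level and the floor height is about 0.14. Carrying it over the burner.

>>> jog_arm([
  [0.005,0.001,0,0,0,0,0],
  [0.018,0.003,0,0,0,0,0],
  [0.04,0.006,0,0,0,0,0],
  [0.07,0.011,0,0,0,0,0],
  [0.11,0.018,0,0,0,0,0],
  [0.15,0.024,0,0,0,0,0],
  [0.19,0.03,0,0,0,0,0],
  [0.23,0.037,0,0,0,0,0],
  [0.27,0.043,0,0,0,0,0],
  [0.31,0.05,0,0,0,0,0],
  [0.35,0.056,0,0,0,0,0],
  [0.39,0.062,0,0,0,0,0],
])

```text
time_s: 15.02
position: [0.5569, 0.0967, 0.1563]
tcp_rot: [[-0.154, 0.988, 0.0], [0.988, 0.154, -0.0], [-0.0, 0.0, -1.0]]
wrist_force: [0.2, 0.4, -1.6]
gripper_width: 0.013
grip_force: 58.3
```

>>> jog_arm([
  [0.04,0.006,0,0,0,0,0],
  [0.08,0.013,0,0,0,0,0],
  [0.12,0.019,0,0,0,0,0],
  [0.16,0.026,0,0,0,0,0],
  [0.2,0.032,0,0,0,0,0],
  [0.24,0.038,0,0,0,0,0],
  [0.28,0.045,0,0,0,0,0],
  [0.32,0.051,0,0,0,0,0],
  [0.355,0.057,0,0,0,0,0],
  [0.385,0.062,0,0,0,0,0],
  [0.41,0.066,0,0,0,0,0],
  [0.43,0.069,0,0,0,0,0],
])

```text
time_s: 16.02
position: [0.5574, 0.2052, 0.1562]
tcp_rot: [[-0.154, 0.988, 0.0], [0.988, 0.154, -0.0], [-0.0, 0.0, -1.0]]
wrist_force: [-1.1, -0.3, -1.9]
gripper_width: 0.0135
grip_force: 58.3
```

>>> jog_arm([
  [0.012,0.003,0,0,0,0,0],
  [0.022,0.004,0,0,0,0,0],
  [0.03,0.005,0,0,0,0,0],
  [0.034,0.006,0,0,0,0,0],
  [0.036,0.006,0,0,0,0,0],
  [0.036,0.006,0,0,0,0,0],
  [0.036,0.006,0,0,0,0,0],
  [0.036,0.006,0,0,0,0,0],
  [0.036,0.006,0,0,0,0,0],
  [0.036,0.006,0,0,0,0,0],
])

```text
time_s: 16.85
position: [0.5575, 0.2135, 0.1563]
tcp_rot: [[-0.154, 0.988, 0.0], [0.988, 0.154, -0.0], [-0.0, 0.0, -1.0]]
wrist_force: [-0.4, -0.3, -0.6]
gripper_width: 0.0132
grip_force: 58.3
```

```bash
python3 meas.py; python3 -c "
import cv2,numpy as np
a=cv2.imread('pics/top_m.png')[130:290,200:370]; b=cv2.imread('pics/scene_m.png')[180:340,300:470]
cv2.imwrite('pics/c6.png',cv2.resize(np.hstack([a,b]),None,fx=2.3,fy=2.3))"
```

```text
top guess [0.5768 0.09  ] ball pts 142 [0.5708 0.0846 0.1643] 0.1734 dish 526 [575.   97.2] z 0.1404 slope [ 0.017 -0.019]
scene guess [0.5768 0.09  ] ball pts 141 [0.5777 0.0834 0.1631] 0.1727 dish 496 [576.8  97. ] z 0.1404 slope [-0.013 -0.025]
t 16.95 pos [0.5575 0.2136 0.1563] F [-0.3 -0.4 -1.3] w 0.0136 | d/.25 [ 0.0023 -0.0008  0.0001] a/45 [0.0001 0.0001 0.0015]
```

View pics/c6.png

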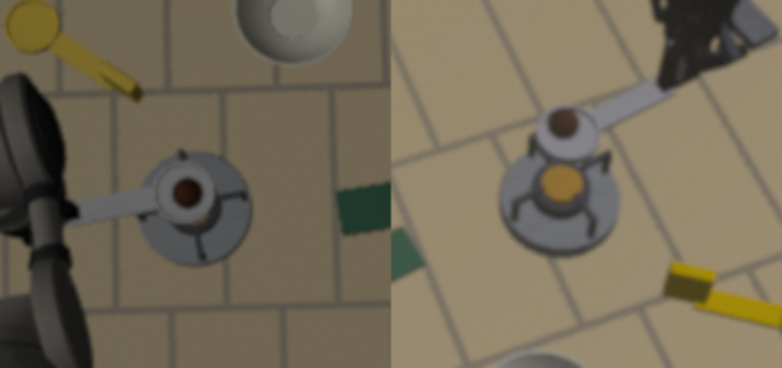

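The tray is held above the burner with the ball in its pocket, at (187,192) in the left crop and (564,123) in the right. The offset in those views is parallax from the height. I'll let the ball settle and check that it is at rest.

>>> jog_arm([
  [0,0,0,0,0,0,0],
  [0,0,0,0,0,0,0],
  [0,0,0,0,0,0,0],
  [0,0,0,0,0,0,0],
  [0,0,0,0,0,0,0],
  [0,0,0,0,0,0,0],
  [0,0,0,0,0,0,0],
  [0,0,0,0,0,0,0],
  [0,0,0,0,0,0,0],
  [0,0,0,0,0,0,0],
  [0,0,0,0,0,0,0],
  [0,0,0,0,0,0,0],
])

```text
time_s: 17.95
position: [0.5575, 0.2136, 0.1563]
tcp_rot: [[-0.154, 0.988, -0.0], [0.988, 0.154, -0.0], [-0.0, -0.0, -1.0]]
wrist_force: [-0.3, -0.1, -1.1]
gripper_width: 0.0133
grip_force: 58.3
```

```bash
python3 meas.py; python3 meas.py;python3 meas.py
```

```text
top guess [0.5768 0.0901] ball pts 142 [0.5708 0.0846 0.1644] 0.1718 dish 530 [574.4  97.2] z 0.1403 slope [ 0.002 -0.015]
scene guess [0.5768 0.0901] ball pts 146 [0.5777 0.0831 0.163 ] 0.1709 dish 488 [578.5  96.9] z 0.1402 slope [-0.003 -0.017]
t 18.05 pos [0.5575 0.2136 0.1563] F [-0.7 -0.7 -3. ] w 0.0132 | d/.25 [ 0.0021 -0.0008 -0.    ] a/45 [0.     0.0001 0.0016]
top guess [0.5768 0.0901] ball pts 141 [0.5708 0.0846 0.1645] 0.1727 dish 530 [574.5  97.2] z 0.1403 slope [ 0.002 -0.018]
scene guess [0.5768 0.0901] ball pts 144 [0.5776 0.0832 0.1633] 0.1724 dish 493 [575.5  96.3] z 0.14 slope [-0.007 -0.016]
t 18.15 pos [0.5575 0.2136 0.1562] F [ 0.1 -0.4 -1.3] w 0.0136 | d/.25 [ 0.0022 -0.0007 -0.0001] a/45 [-0.0001  0.0001  0.0016]
top guess [0.5767 0.0901] ball pts 142 [0.5708 0.0846 0.1644] 0.1749 dish 528 [575.3  97.1] z 0.1403 slope [-0.007 -0.014]
scene guess [0.5767 0.0901] ball pts 144 [0.5778 0.0831 0.1635] 0.1711 dish 490 [577.5  97.1] z 0.14 slope [-0.008 -0.024]
t 18.25 pos [0.5575 0.2136 0.1563] F [ 0.2  0.2 -2. ] w 0.0134 | d/.25 [ 0.0022 -0.0008  0.0002] a/45 [0.0001 0.0001 0.0016]
```

The ball is at rest about 6 mm off centre, and the tray is level, centred and about 80 mm above the trivet. Handing in.

```bash
python3 -c "
from cell import manip
print(manip.job_done())"
```

```text
the job is handed in; nothing more can be done
None
```

I handed the job in at about 18 s of the allowed 54 s: slide back home, tray held level and still over the burner about 80 mm above the trivet, ball at rest in the pocket; the hand-in returned no verdict.

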